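# Set the side lay of the proofing gauge

### The job

On the gauge rail, press down the thumb plate in the middle of the sliding lay to free its friction hold and, keeping it pressed, push the lay along the rail until it rests against the stop marked with a round disc; then lift off so that the lay grips the rail again. Work with the closed fingertips on the thumb plate, between the lay's two lugs: do not pinch a lug and do not force the lay along with the plate up. Leave everything else on the table where it is.

Things in the scene. Friction and masses are not known exactly. Their poses are not given: they have to be found in the camera images.
- rail: Gauge rail screwed to the table: dark steel bar 84 wide (its x), 440 long (its y), 10 thick, with two bright guide bars on it up to 24 high. Origin: centre of its underside, on the table; x across the rail, y along it, z up. It cannot move.
- lay (a joint): Position of the lay along the rail in m: 0 with the lay at the middle of the rail, growing towards the rail's +y. The lay is an aluminium slider 90 x 90 that spans z 26 to 70 mm above the table. With the thumb plate up a sprung brake shoe holds it against about 16 N; with the plate pressed 2 mm or more it slides easily (under 2 N at slow speed) and stays where it is left.
- saddle: The lay's two upright lugs, which move with the lay. Origin: middle of the lay, 34 mm above the table; axes parallel to the rail's (y along the rail). Each lug is 90 across the rail, 14 thick and 36 high (top 70 mm above the table); their inner faces are 31 mm either side of the origin along y, so a trough 62 mm long and open across the rail lies between them; their outer faces are 45 mm from the origin.
- thumb (a joint): How far the thumb plate is pressed down, m: 0 up (brake on) to 0.008 fully down. It yields from about 4 N on and takes about 8 N fully down; it springs up when let go.
- thumb_top (a point): Centre of the top of the thumb plate: a dark ribbed steel plate, 78 across the rail and 56 along it, between the lugs, its top 48 mm above the table when up.
- stop_disc: The marked stop: steel block 74 across the rail, 24 along it, top 46 mm above the table, fixed on the rail near one end (either end), with a short arm to its +x side that carries a flat round steel disc 44 in diameter lying level, its centre 70 mm from the origin along x, its top 50 mm above the table. Origin: on the table below its middle; axes parallel to the rail's. The lay rests against it when their origins are 57 mm apart.
- stop_plain: The other stop, near the other end of the rail: the same steel block without arm and disc. Origin as for the marked stop. Not to be used.
- type_block: Loose wooden type block 40 x 62 x 23 beside the rail, on the robot's side; leave alone.
- type_round: Loose wooden type block 46 x 46 x 23 with a round face, beside the rail, on the robot's side; leave alone.
- furniture: Loose wooden spacing stick 16 x 150 x 16 beside the rail, on the far side; leave alone.
- quoin: Loose steel locking wedge 28 x 70 x 19 beside the rail, on the far side; leave alone.
- ink_tin: Loose yellow ink jar, 90 diameter, 110 high, to the right beyond the rail's end; leave alone.
- brayer: Loose inking roller lying on the table to the left, about 190 long, 46 high; leave alone.
- brush_pot: Loose cork pot with brushes, 72 diameter, 185 high with brushes, to the left beyond the rail's end; leave alone.
- oil_can: Loose small can, 56 diameter, 100 high, to the right; leave alone.

How it is judged:
By the outcome, as a careful person would: the job done as asked, in the order asked, and still so for the second after the job is handed in, with the robot touching nothing.
It also fails if it takes over 38 s, if anything falls off the work surface, if the arm or the gripper's body presses on something with over 40 N, if the wrist force passes 120 N, or if a joint passes its speed limit or range.

### The arm

A 6-joint arm with a two-finger parallel gripper is mounted at the origin on the work surface. World frame = base frame: x ahead of the robot, y to its left, z up, the work surface at z = 0. Lengths are in m, angles in degrees, forces in N, time in s.
With the tool pointing down it reaches from about 0.4 to 0.825 m from the base axis. Payload 7 kg.
Tool frame: the origin (TCP) lies at the very end of the fingers, on their centre line; the grasp point (between the pads) lies 19 mm behind it; z points along the fingers, y is the direction in which the jaws open and shut (so a half turn about z gives the same grasp; the last joint's range is limited). The gripper opens to 88 mm and grips with 3 to 60 N. Pads are 19 mm wide; open, the fingers measure 130 mm over their backs; the gripper's body (78 mm by 193 mm) begins 47 mm behind the grasp point.
Start: joints at [86.923, 20.546, 0.682, 0, -70.136, -16.507], TCP at [0.226, 0.636, 0.227] pointing down, gripper open.
Joint ranges: [-176.03, 176.03], [-82.01, 121.73], [-58.28, 71.71], [-173.87, 95.51], [-174.79, -0.11], [-173.66, 173.66]. Speed limits (degrees/s): [136.94, 136.94, 172.46, 180, 180, 180].

### API

Orientations are given as [roll, pitch, yaw] about the fixed x, y, z axes, in that order (R = Rz(yaw) Ry(pitch) Rx(roll)).
In Python, from plant import get_obs, eyes, job gives the robot as it stands.
- The arm moves only by the tool send_rows, never from a script. Its argument "steps" is a list of rows, each an object of numbers: "x", "y", "z": the shift along the tool's x, y, z in m; "turn": the turn about the tool's z in degrees; "gripper": the opening, from 0 (shut) to 1 (fully open). A call has exactly 8 rows; each row shifts and turns the pose as measured when the row begins, along the tool's axes as they then stand; what a row does not reach is not made up. A row lasts 1/10 s, in which the tool goes at most 50 mm and 8.59 degrees, less where a joint would pass 70% of its speed; a pose out of reach is approached as far as the arm can. A call with a gripper value outside its range is refused whole. The fingers move at their own pace and stop on an object; the grip force is fixed at half the most. Time passes only in rows, so rows that do not move let the fingers close, or fill a call up. It gives the time, the measured TCP pose, the force and the opening at its end, in the units of the state.
- get_obs(): the state, without advancing time (a new reading comes with each control period).
- eyes.snapshot(name): name is "side" or "top" or "wrist"; returns a dict with "frame" (420x560x3 uint8, blue, green, red), "z_map" (420x560 float32, m along the optical axis (not along the pixel's ray), 0 where there is no reading), "intrinsics" (3x3 intrinsics, pixels), "dist_coeffs" ([k1, k2, p1, p2, k3] as OpenCV has them; the pictures are not rectified), "R" (3x3) and "t" (3): a world point X has camera coordinates R X + t. Camera axes: x right, y down, z forward; pixel columns grow to the right and rows downward; lengths in m; the calibration is good to about 2 mm. A picture is of the moment at which its call begins.
- job.close_job(): hands the job in, once; it reports no verdict.
The state is a dict: "clock": time; "joint_pos": joint angles; "qvel": joint speeds; "tau": joint torques, N m; "tool_pos": TCP position; "orientation": TCP orientation; "force": force on the tool from outside, world axes, zero at the start; "moment": the same for the moment, N m; "opening": finger opening in m.
Only numpy, scipy, OpenCV 4.12 (cv2) and the standard library are available. Lean on these libraries where they do the work, as an engineer would, in place of code of your own. Each camera call takes 0.05 s, during which the arm holds its last target.

## Working session

There is one attempt and no reset: what is moved stays moved. The work goes in short steps, Python scripts to look and compute and a tool call to move; the robot and the scene stay as the last step left them, time stands still between calls to the robot, and variables do not carry over. Pictures are saved under pics/ and viewed, and the job is handed in when it is done.

Besides the shell and the picture viewer there is one more tool, called after "Emit:" as a command line: name --argument value ..., lists and objects as JSON in quotes. send_rows: Moves the arm, as the interface text tells. Its arguments: {"type":"object","properties":{"steps":{"type":"array"}},"required":["steps"]}

```bash
ls && mkdir -p pics && cat > h.py <<'E'
import numpy as np, cv2
from plant import get_obs, eyes, job
def snap(n, fn):
    s=eyes.snapshot(n); cv2.imwrite('pics/'+fn+'.png', s['frame']); np.savez('pics/'+fn+'.npz', **{k:np.array(v) for k,v in s.items()}); return s
def load(fn): return dict(np.load('pics/'+fn+'.npz'))
def rays(s,uv):
    uv=np.array(uv,float).reshape(-1,1,2)
    n=cv2.undistortPoints(uv,s['intrinsics'],s['dist_coeffs']).reshape(-1,2)
    d=np.c_[n,np.ones(len(n))]@s['R']   # R^T d
    c=-s['R'].T@np.ravel(s['t'])
    return c,d
def onplane(s,uv,z):
    c,d=rays(s,uv); k=(z-c[2])/d[:,2]; return c+d*k[:,None]
def depthpt(s,uv):
    c,d=rays(s,uv); uv=np.array(uv).reshape(-1,2).astype(int)
    return c+d*s['z_map'][uv[:,1],uv[:,0]][:,None]
def proj(s,P):
    r,_=cv2.Rodrigues(s['R']); return cv2.projectPoints(np.array(P,float).reshape(-1,1,3),r,np.ravel(s['t']),s['intrinsics'],s['dist_coeffs'])[0].reshape(-1,2)
E
python3 - <<'E'
from h import *
o=get_obs(); print(o)
for n in ['side','top','wrist']:
    s=snap(n,n+'0'); print(n,s['R'].round(3).tolist(),-s['R'].T@np.ravel(s['t']), s['intrinsics'][0,0])
print(get_obs()['clock'])
E
```

```text
pics
{'clock': 0.0, 'joint_pos': array([ 8.69232166e+01,  2.05917191e+01,  6.33984067e-01, -2.07494880e-02,
       -7.01383069e+01, -1.65076135e+01]), 'qvel': array([-0.03003343, -0.00704188, -0.09414187, -0.07410126,  0.0087413 ,
       -0.06216181]), 'tau': array([ 1.22572428e-04, -5.82719564e+01,  2.93043441e+01,  6.99671432e+00,
        6.76073789e-03, -1.74824168e-04]), 'tool_pos': array([0.22610536, 0.6354675 , 0.22561913]), 'orientation': array([ 1.79902374e+02, -8.59049371e-03, -1.95914556e+01]), 'force': array([ 0.65564581, -0.16245596, -0.42703018]), 'moment': array([-0.01372375,  0.01842548,  0.0501808 ]), 'opening': 0.08739431044569536}
side [[-0.999, -0.035, -0.019], [-0.01, 0.683, -0.73], [0.039, -0.729, -0.683]] [0.51103092 0.80609867 0.81688865] 412.34690343653983
top [[-0.018, -1.0, -0.004], [-0.994, 0.018, -0.111], [0.111, 0.002, -0.994]] [ 0.44028217 -0.01855841  1.24702427] 381.4867526266205
wrist [[-0.337, -0.942, 0.001], [-0.904, 0.324, 0.278], [-0.262, 0.093, -0.961]] [0.29842886 0.61156013 0.38345788] 341.90739139956486
0.15
```

View pics/side0.png

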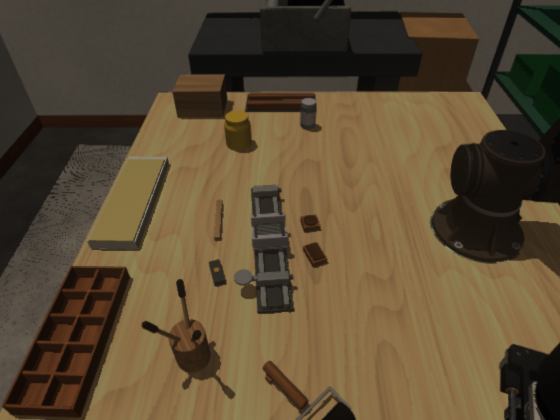

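View pics/top0.png

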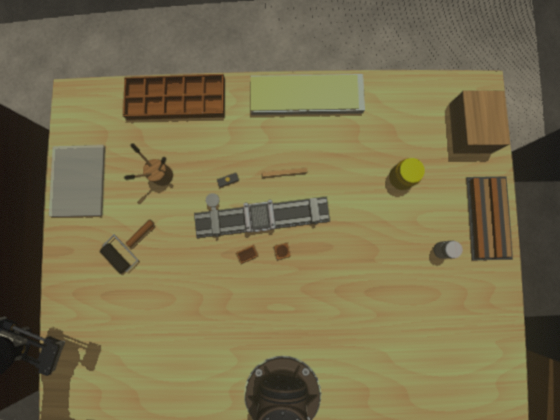

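View pics/wrist0.png

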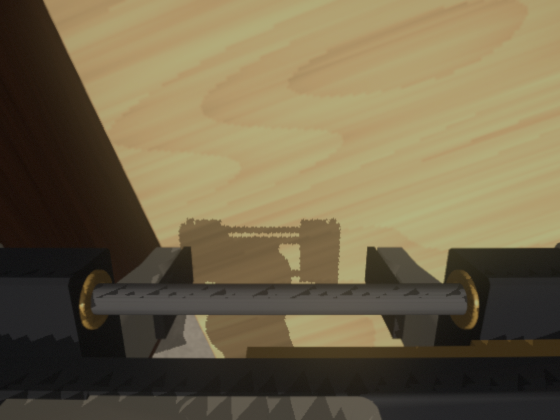

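```bash
python3 - <<'E'
from h import *
s=load('top0'); t=load('side0')
a=cv2.resize(s['frame'][160:270,180:345],None,fx=4.5,fy=4.5,interpolation=cv2.INTER_CUBIC)
b=cv2.resize(t['frame'][170:320,190:340],None,fx=4,fy=4,interpolation=cv2.INTER_CUBIC)
cv2.imwrite('pics/topc.png',np.clip(a*1.5,0,255).astype(np.uint8)); cv2.imwrite('pics/sidec.png',np.clip(b*1.5,0,255).astype(np.uint8))
for uv in [(260,216),(213,201),(214,220),(320,210),(204,226)]: print('top',uv,depthpt(s,[uv])[0].round(4))
for uv in [(268,228),(243,277),(272,252),(266,193),(273,280)]: print('side',uv,depthpt(t,[uv])[0].round(4))
E
```

```text
top (260, 216) [0.5648 0.0599 0.0483]
top (213, 201) [0.6153 0.2089 0.0496]
top (214, 220) [0.5551 0.2065 0.0443]
top (320, 210) [ 0.5841 -0.1332  0.017 ]
top (204, 226) [0.5385 0.2435 0.02  ]
side (268, 228) [0.5635 0.0498 0.0462]
side (243, 277) [0.6145 0.2155 0.0517]
side (272, 252) [0.5515 0.1093 0.0194]
side (266, 193) [ 0.576  -0.1009  0.0374]
side (273, 280) [0.5449 0.2163 0.0433]
```

View pics/topc.png

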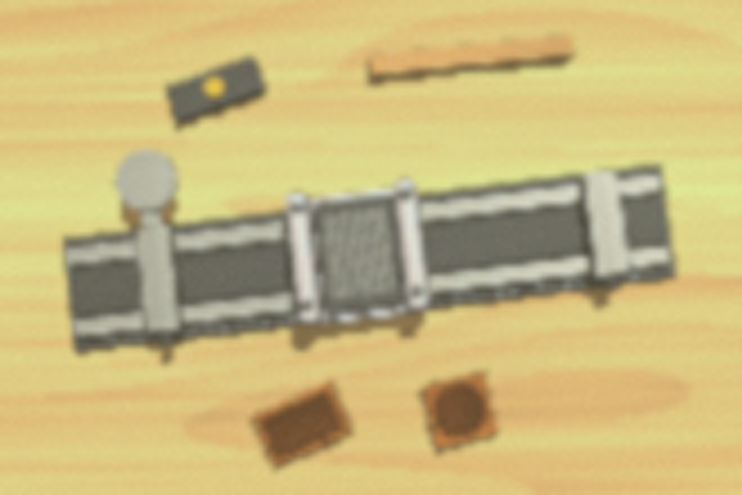

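View pics/sidec.png

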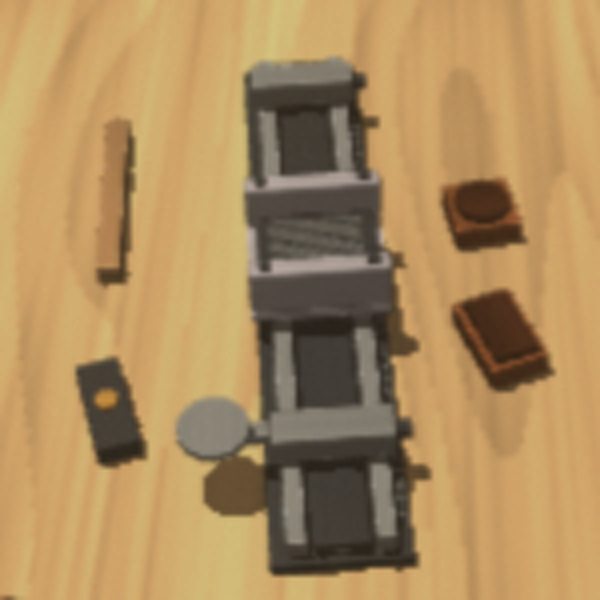

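```bash
python3 - <<'E'
from h import *
R={}
for n in ['top0','side0']:
    s=load(n); h,w=s['z_map'].shape
    uu,vv=np.meshgrid(np.arange(w),np.arange(h)); uv=np.c_[uu.ravel(),vv.ravel()]
    c,d=rays(s,uv); z=s['z_map'].ravel(); P=c+d*z[:,None]; P[z==0]=np.nan
    I=P.reshape(h,w,3)
    ok=(I[...,0]>0.47)&(I[...,0]<0.66)&(I[...,1]>-0.2)&(I[...,1]<0.32)
    m=ok&(I[...,2]>0.006)&~np.isnan(I[...,2])
    cnt,lab,st,ce=cv2.connectedComponentsWithStats(m.astype(np.uint8))
    k=1+np.argmax(st[1:,4]); rail=I[lab==k]
    for nm,lo,hi in [('rail',0.006,0.028),('lug',0.060,0.08),('all',0.006,0.1)]:
        q=rail[(rail[:,2]>lo)&(rail[:,2]<hi)]
        r=cv2.minAreaRect(q[:,:2].astype(np.float32)*1000); print(n,nm,len(q),np.round(r[0],1),np.round(r[1],1),round(r[2],2), 'z med',np.median(q[:,2]).round(4), 'mean',q.mean(0).round(4))
    # disc: bright gray near disc
    g=s['frame'].astype(int); q=I[(I[...,0]>0.585)&(I[...,0]<0.65)&(I[...,1]>0.17)&(I[...,1]<0.25)&(I[...,2]>0.04)]
    print(n,'disc',len(q),q.mean(0).round(4), (cv2.minEnclosingCircle(q[:,:2].astype(np.float32)*1000)))
E
```

```text
top0 rail 2205 [568.   58.8] [ 90.3 444.3] 5.66 z med 0.0205 mean [0.5654 0.0566 0.0188]
top0 lug 262 [567.   60.8] [88.9 89.9] 6.22 z med 0.0708 mean [0.5659 0.061  0.0707]
top0 all 3672 [578.5  60.5] [137.6 444.1] 2.31 z med 0.0245 mean [0.5674 0.0642 0.0314]
top0 disc 171 [0.617  0.2102 0.0503] ((612.6229248046875, 210.31512451171875), 29.50506591796875)
side0 rail 2279 [560.8  59.3] [ 84.1 439.9] 6.06 z med 0.0199 mean [0.5538 0.1328 0.0178]
side0 lug 435 [561.   62.1] [88.3 94.1] 6.03 z med 0.069 mean [0.5605 0.0665 0.068 ]
side0 all 4453 [583.   61.6] [136.5 440.1] 5.83 z med 0.0266 mean [0.5595 0.1122 0.0335]
side0 disc 258 [0.6131 0.213  0.0494] ((610.43896484375, 210.65769958496094), 26.360164642333984)
```

Emit:
send_rows --steps '[{"x":0.033,"y":0.03,"z":0,"turn":0,"gripper":0},{"x":0.033,"y":0.03,"z":0,"turn":0,"gripper":0},{"x":0.033,"y":0.03,"z":0,"turn":0,"gripper":0},{"x":0.033,"y":0.03,"z":0,"turn":0,"gripper":0},{"x":0.033,"y":0.03,"z":0,"turn":0,"gripper":0},{"x":0.033,"y":0.03,"z":0,"turn":0,"gripper":0},{"x":0.033,"y":0.03,"z":0,"turn":0,"gripper":0},{"x":0.033,"y":0.03,"z":0,"turn":0,"gripper":0}]'

```text
clock: 0.95
tool_pos: [0.3965, 0.3129, 0.2227]
orientation: [179.7, -0.0, -19.2]
force: [1.5, 0.1, -0.3]
opening: 0.0288
```

Emit:
send_rows --steps '[{"x":0.033,"y":0.03,"z":0,"turn":0,"gripper":0},{"x":0.033,"y":0.03,"z":0,"turn":0,"gripper":0},{"x":0.033,"y":0.03,"z":0,"turn":0,"gripper":0},{"x":0.033,"y":0.03,"z":0,"turn":0,"gripper":0},{"x":0.033,"y":0.03,"z":0,"turn":0,"gripper":0},{"x":0.033,"y":0.03,"z":0,"turn":0,"gripper":0},{"x":0.033,"y":0.03,"z":0,"turn":0,"gripper":0},{"x":0.033,"y":0.03,"z":0,"turn":0,"gripper":0}]'

```text
clock: 1.75
tool_pos: [0.571, -0.0148, 0.225]
orientation: [179.8, -0.1, -19.0]
force: [1.2, 1.1, 1.2]
opening: 0.0006
```

Emit:
send_rows --steps '[{"x":0,"y":0,"z":0,"turn":8,"gripper":0},{"x":0,"y":0,"z":0,"turn":8,"gripper":0},{"x":0,"y":0,"z":0,"turn":8,"gripper":0},{"x":0,"y":0,"z":0,"turn":8,"gripper":0},{"x":0,"y":0,"z":0,"turn":8,"gripper":0},{"x":0,"y":0,"z":0,"turn":8,"gripper":0},{"x":0,"y":0,"z":0,"turn":8,"gripper":0},{"x":0,"y":0,"z":0,"turn":8,"gripper":0}]'

```text
clock: 2.55
tool_pos: [0.5713, -0.0227, 0.2213]
orientation: [179.6, -0.3, -85.9]
force: [0.3, -0.8, 0.2]
opening: 0.0005
```

```bash
python3 - <<'E'
from h import *
o=get_obs(); print(o['clock'],o['tool_pos'],o['orientation'],o['joint_pos'].round(1),o['opening'],o['force'])
snap('wrist','wrist1')
E
```

```text
2.55 [ 0.5713147  -0.02273581  0.22131313] [179.60339067  -0.30429497 -85.90704297] [ 17.5  11.3 -12.9   0.2 -66.3 -13.5] 0.0005080120233017454 [ 0.28474444 -0.83453358  0.18863142]
```

View pics/wrist1.png

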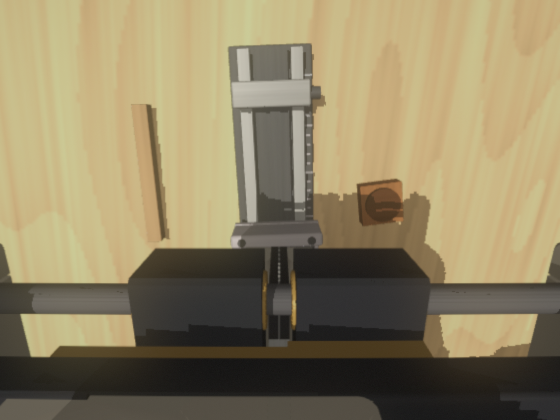

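Emit:
send_rows --steps '[{"x":-0.03,"y":0,"z":0,"turn":-1.9,"gripper":0},{"x":-0.04,"y":0,"z":0,"turn":0,"gripper":0},{"x":-0.04,"y":0,"z":0,"turn":0,"gripper":0},{"x":-0.03,"y":0,"z":0,"turn":0,"gripper":0},{"x":-0.02,"y":0,"z":0,"turn":0,"gripper":0},{"x":0,"y":0,"z":0,"turn":0,"gripper":0},{"x":0,"y":0,"z":0,"turn":0,"gripper":0},{"x":0,"y":0,"z":0,"turn":0,"gripper":0}]'

```text
clock: 3.4
tool_pos: [0.5547, 0.1409, 0.2189]
orientation: [179.4, -0.3, -83.4]
force: [0.1, -0.7, 0.4]
opening: 0.0002
```

```bash
python3 - <<'E'
from h import *
o=get_obs(); print(o['clock'],o['tool_pos'],o['orientation'],o['joint_pos'].round(1),o['opening'],o['force'])
snap('wrist','wrist2')
E
```

```text
3.4 [0.55474972 0.14093207 0.21887612] [179.42963393  -0.329889   -83.38553775] [ 33.9  11.6 -12.7   0.  -66.3 -27.3] 0.00022793678224344914 [ 0.07734904 -0.69993217  0.42295777]
```

View pics/wrist2.png

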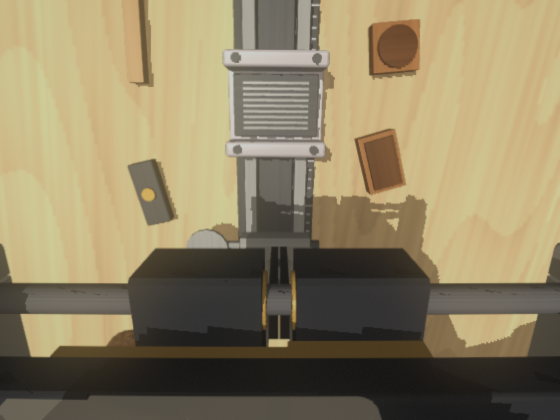

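```bash
python3 - <<'E'
from h import *
s=load('wrist2'); h,w=s['z_map'].shape
uu,vv=np.meshgrid(np.arange(w),np.arange(h)); uv=np.c_[uu.ravel(),vv.ravel()]
c,d=rays(s,uv); z=s['z_map'].ravel(); P=(c+d*z[:,None]).reshape(h,w,3)
print('cam',c)
hsv=cv2.cvtColor(s['frame'],cv2.COLOR_BGR2HSV)
print('table z',np.median(P[20:200,440:540,2]),'plate z',np.median(P[85:130,250:305,2]), 'lug z', np.median(P[146:152,245:305,2]), np.median(P[56:62,245:305,2]),'stop z',np.median(P[238:245,255:300,2]),'disc z',np.median(P[238:246,200:215,2]))
m=(P[...,2]>0.060)&(P[...,2]<0.08)&(vv<245)&(uu>200)&(uu<350)
q=P[m]; r=cv2.minAreaRect(q[:,:2].astype(np.float32)*1000); print('lug depth rect',r)
# colour mask lug tops cast onto z=.07
g=cv2.cvtColor(s['frame'],cv2.COLOR_BGR2GRAY)
mm=((hsv[...,1]<45)&(g>125)&(uu>215)&(uu<335)&(vv<165)&(vv>40)).astype(np.uint8)
cs,_=cv2.findContours(mm,cv2.RETR_EXTERNAL,cv2.CHAIN_APPROX_NONE)
for k in sorted(cs,key=cv2.contourArea)[-4:]:
    print('c',cv2.contourArea(k),cv2.boundingRect(k)); W=onplane(s,k.reshape(-1,2),0.07); print(cv2.minAreaRect(W[:,:2].astype(np.float32)*1000))
m=(P[...,2]>0.040)&(P[...,2]<0.056)&(vv<246)&(uu>190)&(uu<330)
n,lab,st,ce=cv2.connectedComponentsWithStats(m.astype(np.uint8))
for i in range(1,n):
    if st[i,4]>100:
        q=P[lab==i]; print(st[i],cv2.minAreaRect(q[:,:2].astype(np.float32)*1000),q.mean(0).round(4))
# stop near edge along column 275
for cidx in (260,275,290):
    print(cidx,[(v,round(float(P[v,cidx,2]),3),round(float(P[v,cidx,1]),4),int(g[v,cidx])) for v in range(226,248,2)])
E
```

```text
cam [0.56615923 0.06825013 0.37700632]
table z -0.0005940984074886413 plate z 0.04803260568363882 lug z 0.06954983414483745 0.06956525915845613 stop z 0.04535154670243008 disc z 0.04966785710342847
lug depth rect ((566.8091430664062, 63.18598937988281), (90.5240707397461, 89.76546478271484), 6.21834135055542)
c 196.5 (242, 80, 67, 5)
((569.0938720703125, 44.913326263427734), (55.95769119262695, 3.201305389404297), 6.50432825088501)
c 599.0 (228, 70, 95, 71)
((566.7474365234375, 64.20995330810547), (80.07293701171875, 57.06635665893555), 5.8507537841796875)
c 1390.5 (226, 141, 99, 16)
((562.8385009765625, 100.47518920898438), (87.61707305908203, 13.238426208496094), 6.452549934387207)
c 1847.0 (223, 41, 106, 26)
((571.149169921875, 22.680307388305664), (87.78761291503906, 19.280052185058594), 6.616093635559082)
[227  68  98   4 194] ((569.8103637695312, 32.68217086791992), (86.15660095214844, 0.8516592979431152), 6.22488260269165) [0.5703 0.0328 0.0484]
[ 233   74   86   63 5284] ((566.7554931640625, 63.686927795410156), (78.40373229980469, 55.4602165222168), 6.522629261016846) [0.566
[... 479 characters left out ...]
.045, 0.1959, 86), (240, 0.045, 0.1983, 94), (242, 0.045, 0.2004, 93), (244, 0.045, 0.2027, 95), (246, 0.045, 0.2051, 92)]
275 [(226, 0.021, 0.1895, 63), (228, 0.02, 0.1922, 62), (230, 0.019, 0.1947, 61), (232, 0.028, 0.1939, 67), (234, 0.035, 0.1937, 70), (236, 0.042, 0.1934, 70), (238, 0.045, 0.1944, 83), (240, 0.045, 0.1964, 92), (242, 0.045, 0.1986, 92), (244, 0.046, 0.2007, 93), (246, 0.22, 0.1322, 71)]
290 [(226, 0.009, 0.1916, 60), (228, 0.008, 0.1945, 59), (230, 0.011, 0.1959, 58), (232, 0.028, 0.192, 66), (234, 0.033, 0.1924, 69), (236, 0.039, 0.1925, 69), (238, 0.045, 0.1928, 81), (240, 0.045, 0.1949, 90), (242, 0.046, 0.1965, 91), (244, 0.046, 0.199, 92), (246, 0.046, 0.2012, 89)]
```

```bash
python3 - <<'E'
from h import *
s=load('wrist2'); o=get_obs()
R=cv2.Rodrigues(np.zeros(3))[0]
from scipy.spatial.transform import Rotation as Ro
T=Ro.from_euler('xyz',o['orientation'],degrees=True).as_matrix()
print(T.round(3))
for uv in [(160,252),(200,252),(200,270),(200,300),(260,252),(285,252),(140,300),(200,330),(272,252),(279,270),(275,290),(100,300),(280,345),(200,350),(270,335)]:
    p=depthpt(s,[uv])[0]; print(uv,p.round(4),'tool',(T.T@(p-o['tool_pos'])).round(4))
print('target',[(T.T@(np.array([x,y,0.2189])-o['tool_pos'])).round(4) for x,y in [(0.5655,0.063),(0.565,0.068)]])
E
```

```text
[[ 0.115 -0.993 -0.009]
 [-0.993 -0.115 -0.007]
 [ 0.006  0.01  -1.   ]]
(160, 252) [0.5928 0.1079 0.2921] tool [ 0.0374 -0.0333 -0.0734]
(200, 252) [0.582  0.1064 0.2928] tool [ 0.0377 -0.0224 -0.074 ]
(200, 270) [0.58   0.1067 0.3025] tool [ 0.0372 -0.0203 -0.0836]
(200, 300) [0.5786 0.1113 0.308 ] tool [ 0.0325 -0.0194 -0.0892]
(260, 252) [0.5662 0.1043 0.2935] tool [ 0.0379 -0.0064 -0.0745]
(285, 252) [0.5545 0.1319 0.2266] tool [ 0.0088  0.0014 -0.0077]
(140, 300) [0.5919 0.1124 0.3086] tool [ 0.0329 -0.0328 -0.0899]
(200, 330) [0.5782 0.1192 0.308 ] tool [ 0.0246 -0.0199 -0.0893]
(272, 252) [0.5606 0.1325 0.2268] tool [ 0.0089 -0.0047 -0.008 ]
(279, 270) [0.5424 0.2432 0.0179] tool [-0.1044 -0.0015  0.2004]
(275, 290) [0.5615 0.111  0.3007] tool [ 0.0308 -0.0024 -0.0817]
(100, 300) [0.6045 0.1181 0.3016] tool [ 0.0287 -0.0459 -0.0831]
(280, 345) [ 5.277e-01  3.582e-01 -2.000e-04] tool [-2.204e-01 -2.000e-04  2.177e-01]
(200, 350) [0.5774 0.1222 0.3111] tool [ 0.0215 -0.0194 -0.0924]
(270, 335) [0.559 0.151 0.264] tool [-0.0095 -0.0049 -0.0453]
target [array([ 0.0784, -0.0017,  0.0004]), array([ 0.0734, -0.0018,  0.0004])]
```

Emit:
send_rows --steps '[{"x":0.025,"y":-0.002,"z":0,"turn":0,"gripper":0},{"x":0.03,"y":0,"z":0,"turn":0,"gripper":0},{"x":0.018,"y":0,"z":0.01,"turn":0,"gripper":0},{"x":0,"y":0,"z":0.03,"turn":0,"gripper":0},{"x":0,"y":0,"z":0.03,"turn":0,"gripper":0},{"x":0,"y":0,"z":0.03,"turn":0,"gripper":0},{"x":0,"y":0,"z":0.01,"turn":0,"gripper":0},{"x":0,"y":0,"z":0,"turn":0,"gripper":0}]'

```text
clock: 4.25
tool_pos: [0.5663, 0.0574, 0.1084]
orientation: [179.7, -0.3, -83.7]
force: [-0.2, 0.6, 0.4]
opening: 0.0005
```

```bash
python3 - <<'E'
from h import *
from scipy.spatial.transform import Rotation as Ro
o=get_obs(); T=Ro.from_euler('xyz',o['orientation'],degrees=True).as_matrix()
print(o['clock'],o['tool_pos'],o['orientation'],o['force'])
for nm,p in [('wrist',(0.5668,0.0635)),('top',(0.567,0.0608)),('side',(0.561,0.0621))]:
    a=np.radians(6.2); dxy=o['tool_pos'][:2]-p; print(nm,'tcp in lay x,y',dxy@[np.cos(a),np.sin(a)],dxy@[-np.sin(a),np.cos(a)])
snap('side','side3'); f=load('side3')['frame'][100:340,150:390]; cv2.imwrite('pics/side3c.png',cv2.resize(f,None,fx=2.5,fy=2.5))
snap('wrist','wrist3')
E
```

```text
4.25 [0.566315   0.05736412 0.10839788] [179.69382338  -0.30539888 -83.6824544 ] [-0.21638385  0.63433167  0.41390896]
wrist tcp in lay x,y -0.0011448343704091731 -0.0060476129553030744
top tcp in lay x,y -0.0010520663027973527 -0.00334180548143662
side tcp in lay x,y 0.004772440318618605 -0.005282197868836758
```

View pics/side3c.png

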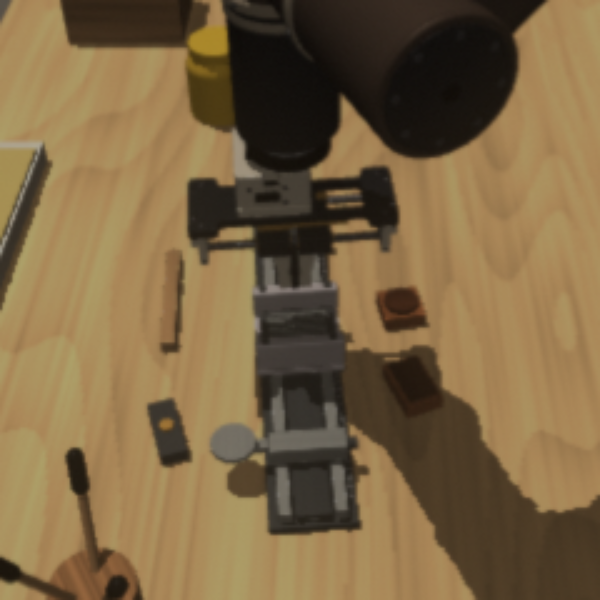

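Emit:
send_rows --steps '[{"x":-0.006,"y":0,"z":0.01,"turn":0,"gripper":0},{"x":-0.004,"y":0,"z":0.015,"turn":0,"gripper":0},{"x":0,"y":0,"z":0.012,"turn":0,"gripper":0},{"x":0,"y":0,"z":0.006,"turn":0,"gripper":0},{"x":0,"y":0,"z":0.004,"turn":0,"gripper":0},{"x":0,"y":0,"z":0.002,"turn":0,"gripper":0},{"x":0,"y":0,"z":0,"turn":0,"gripper":0},{"x":0,"y":0,"z":0,"turn":0,"gripper":0}]'

```text
clock: 5.15
tool_pos: [0.5703, 0.0708, 0.0638]
orientation: [-179.6, -0.1, -83.5]
force: [-0.4, 0.9, 0.4]
opening: 0.0005
```

Emit:
send_rows --steps '[{"x":0,"y":0.003,"z":0.005,"turn":0,"gripper":0},{"x":0,"y":0,"z":0.004,"turn":0,"gripper":0},{"x":0,"y":0,"z":0.003,"turn":0,"gripper":0},{"x":0,"y":0,"z":0.002,"turn":0,"gripper":0},{"x":0,"y":0,"z":0.001,"turn":0,"gripper":0},{"x":0,"y":0,"z":0.001,"turn":0,"gripper":0},{"x":0,"y":0,"z":0.001,"turn":0,"gripper":0},{"x":0,"y":0,"z":0.001,"turn":0,"gripper":0}]'

```text
clock: 5.95
tool_pos: [0.5676, 0.0704, 0.0459]
orientation: [-179.5, -0.1, -83.5]
force: [-2.6, -0.2, 6.4]
opening: 0.0006
```

Emit:
send_rows --steps '[{"x":0,"y":0,"z":0.001,"turn":0,"gripper":0},{"x":0,"y":0,"z":0.001,"turn":0,"gripper":0},{"x":0,"y":0,"z":0.001,"turn":0,"gripper":0},{"x":0,"y":0,"z":0.001,"turn":0,"gripper":0},{"x":0,"y":0,"z":0,"turn":0,"gripper":0},{"x":0,"y":0,"z":0,"turn":0,"gripper":0},{"x":0,"y":0,"z":0,"turn":0,"gripper":0},{"x":0,"y":0,"z":0,"turn":0,"gripper":0}]'

```text
clock: 6.75
tool_pos: [0.5676, 0.0704, 0.0449]
orientation: [-179.4, -0.1, -83.5]
force: [-2.8, -0.2, 5.6]
opening: 0.0006
```

Emit:
send_rows --steps '[{"x":0,"y":0,"z":0.002,"turn":0,"gripper":0},{"x":0,"y":0,"z":0.002,"turn":0,"gripper":0},{"x":0,"y":0,"z":0.001,"turn":0,"gripper":0},{"x":0,"y":0,"z":0.001,"turn":0,"gripper":0},{"x":0,"y":0,"z":0.0005,"turn":0,"gripper":0},{"x":0,"y":0,"z":0.0005,"turn":0,"gripper":0},{"x":0,"y":0,"z":0.0005,"turn":0,"gripper":0},{"x":0,"y":0,"z":0.0005,"turn":0,"gripper":0}]'

```text
clock: 7.55
tool_pos: [0.5676, 0.0703, 0.041]
orientation: [-179.3, -0.1, -83.4]
force: [-2.9, 0.5, 8.1]
opening: 0.0006
```

Emit:
send_rows --steps '[{"x":-0.001,"y":0,"z":0.0005,"turn":0,"gripper":0},{"x":-0.002,"y":0,"z":0.0005,"turn":0,"gripper":0},{"x":-0.002,"y":0,"z":0.0005,"turn":0,"gripper":0},{"x":-0.003,"y":0,"z":0.0005,"turn":0,"gripper":0},{"x":-0.003,"y":0,"z":0.0005,"turn":0,"gripper":0},{"x":-0.003,"y":0,"z":0.0005,"turn":0,"gripper":0},{"x":-0.003,"y":0,"z":0.0005,"turn":0,"gripper":0},{"x":-0.003,"y":0,"z":0.0005,"turn":0,"gripper":0}]'

```text
clock: 8.35
tool_pos: [0.5656, 0.0889, 0.0417]
orientation: [-179.2, -0.2, -83.4]
force: [-2.7, -1.3, 7.5]
opening: 0.0008
```

```bash
python3 - <<'E'
from h import *
o=get_obs(); print(o['clock'],o['tool_pos'],o['orientation'],o['force'],o['moment'])
snap('wrist','wrist4'); snap('side','side4')
f=load('side4')['frame'][100:340,150:390]; cv2.imwrite('pics/side4c.png',cv2.resize(f,None,fx=2.5,fy=2.5))
E
```

```text
8.35 [0.56562817 0.08887539 0.0416837 ] [-179.19299511   -0.23407874  -83.37775202] [-2.71840592 -1.34417885  7.47546268] [-0.33603207  0.99776217 -0.0136099 ]
```

View pics/side4c.png

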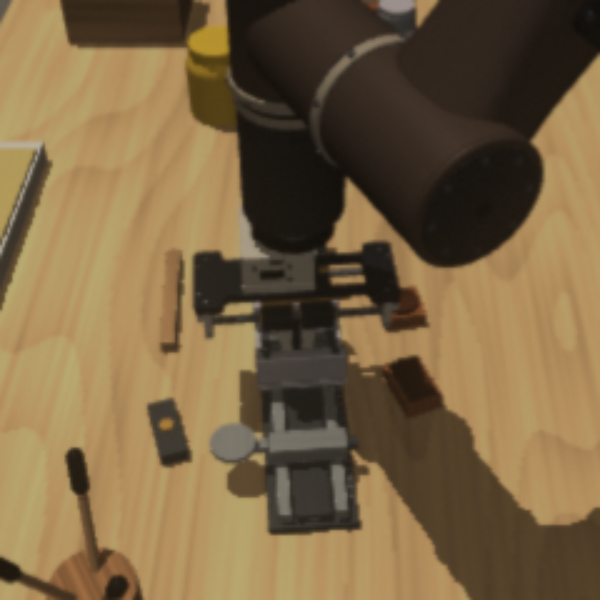

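View pics/wrist4.png

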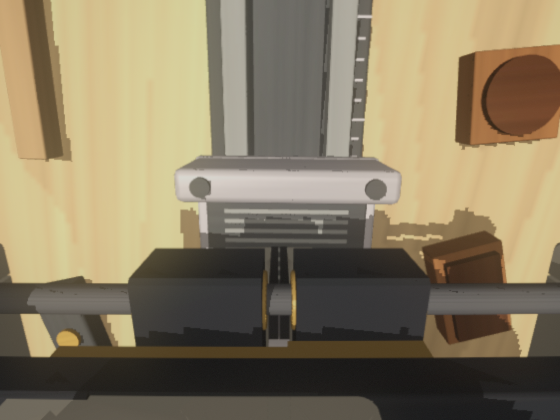

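```bash
cat >> h.py <<'E'
def cloud(s):
    h,w=s['z_map'].shape
    uu,vv=np.meshgrid(np.arange(w),np.arange(h)); uv=np.c_[uu.ravel(),vv.ravel()]
    c,d=rays(s,uv); return (c+d*s['z_map'].ravel()[:,None]).reshape(h,w,3),uu,vv
E
python3 - <<'E'
from h import *
a=np.radians(6.2); ex=np.array([np.cos(a),np.sin(a)]); ey=np.array([-np.sin(a),np.cos(a)]); org=np.array([0.5668,0.0635])
for n in ['side0','side4']:
    P,uu,vv=cloud(load(n)); q=P[(P[...,2]>0.066)&(P[...,2]<0.074)]; L=(q[:,:2]-org); L=np.c_[L@ex,L@ey]
    k=(abs(L[:,0])<0.05)&(L[:,1]>0.02)&(L[:,1]<0.15); print(n,k.sum(),'rail y range of +lug top',np.percentile(L[k,1],[2,50,98]).round(4))
P,uu,vv=cloud(load('wrist4'))
m=(vv<245)&(uu>220)&(uu<350)&(P[...,2]<0.08)
q=P[m&(P[...,2]>0.066)]; L=np.c_[(q[:,:2]-org)@ex,(q[:,:2]-org)@ey]; print('-lug top y range',np.percentile(L[:,1],[1,50,99]).round(4))
print('plate z',np.median(P[215:240,230:265,2]),np.median(P[215:240,295:340,2]),'lug z',np.median(q[:,2]))
o=get_obs(); print('tcp rail',(o['tool_pos'][:2]-org)@ex,(o['tool_pos'][:2]-org)@ey,o['tool_pos'][2])
E
```

```text
side0 166 rail y range of +lug top [0.0312 0.0386 0.0446]
side4 207 rail y range of +lug top [0.0338 0.0568 0.0637]
-lug top y range [-0.0267 -0.0205 -0.0132]
plate z 0.04118956325686282 0.0411027888294114 lug z 0.06932553763413406
tcp rail 0.0016156292158013787 0.025668206873092188 0.04169889094059843
```

Emit:
send_rows --steps '[{"x":-0.003,"y":0,"z":0.0006,"turn":0,"gripper":0},{"x":-0.004,"y":0,"z":0.0006,"turn":0,"gripper":0},{"x":-0.004,"y":0,"z":0.0006,"turn":0,"gripper":0},{"x":-0.004,"y":0,"z":0.0006,"turn":0,"gripper":0},{"x":-0.004,"y":0,"z":0.0006,"turn":0,"gripper":0},{"x":-0.004,"y":0,"z":0.0006,"turn":0,"gripper":0},{"x":-0.004,"y":0,"z":0.0006,"turn":0,"gripper":0},{"x":-0.004,"y":0,"z":0.0006,"turn":0,"gripper":0}]'

```text
clock: 9.25
tool_pos: [0.5624, 0.1191, 0.0414]
orientation: [-179.1, -0.3, -83.3]
force: [-2.2, -1.6, 6.8]
opening: 0.0005
```

Emit:
send_rows --steps '[{"x":-0.004,"y":0,"z":0.0006,"turn":0,"gripper":0},{"x":-0.004,"y":0,"z":0.0006,"turn":0,"gripper":0},{"x":-0.004,"y":0,"z":0.0006,"turn":0,"gripper":0},{"x":-0.004,"y":0,"z":0.0006,"turn":0,"gripper":0},{"x":-0.003,"y":0,"z":0.0006,"turn":0,"gripper":0},{"x":-0.003,"y":0,"z":0.0006,"turn":0,"gripper":0},{"x":-0.002,"y":0,"z":0.0006,"turn":0,"gripper":0},{"x":-0.002,"y":0,"z":0.0006,"turn":0,"gripper":0}]'

```text
clock: 10.05
tool_pos: [0.5596, 0.1447, 0.0411]
orientation: [-179.0, -0.4, -83.2]
force: [-2.9, -1.2, 6.7]
opening: 0.0005
```

```bash
python3 - <<'E'
from h import *
a=np.radians(6.2); ex=np.array([np.cos(a),np.sin(a)]); ey=np.array([-np.sin(a),np.cos(a)]); org=np.array([0.5668,0.0635])
o=get_obs(); print(o['clock'],o['tool_pos'],o['force'],'tcp rail',(o['tool_pos'][:2]-org)@ex,(o['tool_pos'][:2]-org)@ey)
s=snap('side','side5'); w=snap('wrist','wrist5')
P,uu,vv=cloud(s); q=P[(P[...,2]>0.066)&(P[...,2]<0.074)]; L=(q[:,:2]-org); L=np.c_[L@ex,L@ey]
k=(abs(L[:,0])<0.05)&(L[:,1]>0.085)&(L[:,1]<0.18); print('+lug top',k.sum(),np.percentile(L[k,1],[2,50,98]).round(4))
P,uu,vv=cloud(w)
m=(vv<245)&(uu>220)&(uu<350)&(P[...,2]<0.08)
q=P[m&(P[...,2]>0.066)]; L=np.c_[(q[:,:2]-org)@ex,(q[:,:2]-org)@ey]; print('-lug top y range',np.percentile(L[:,1],[1,50,99]).round(4))
print('plate z',np.median(P[215:240,230:265,2]),np.median(P[215:240,295:340,2]))
f=s['frame'][150:330,190:370]; cv2.imwrite('pics/side5c.png',cv2.resize(f,None,fx=3.3,fy=3.3,interpolation=cv2.INTER_CUBIC))
E
```

```text
10.05 [0.55963909 0.14466827 0.04108327] [-2.93618827 -1.22508249  6.71820072] tcp rail 0.0016470939834887335 0.08146688715034409
+lug top 229 [0.0901 0.1124 0.1191]
-lug top y range [0.0297 0.036  0.0433]
plate z 0.040502534878279234 0.04049413498222873
```

View pics/side5c.png

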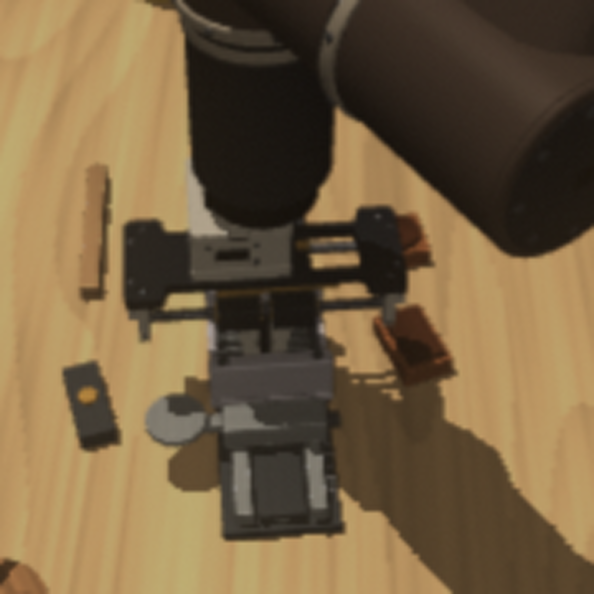

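Emit:
send_rows --steps '[{"x":-0.002,"y":0,"z":0.0006,"turn":0,"gripper":0},{"x":-0.002,"y":0,"z":0.0006,"turn":0,"gripper":0},{"x":-0.002,"y":0,"z":0.0006,"turn":0,"gripper":0},{"x":-0.002,"y":0,"z":0.0006,"turn":0,"gripper":0},{"x":-0.001,"y":0,"z":0.0006,"turn":0,"gripper":0},{"x":-0.001,"y":0,"z":0.0006,"turn":0,"gripper":0},{"x":-0.001,"y":0,"z":0.0006,"turn":0,"gripper":0},{"x":-0.001,"y":0,"z":0.0006,"turn":0,"gripper":0}]'

```text
clock: 10.95
tool_pos: [0.5584, 0.1561, 0.0409]
orientation: [-178.8, -0.5, -83.2]
force: [-2.4, -0.4, 8.0]
opening: 0.0005
```

Emit:
send_rows --steps '[{"x":-0.001,"y":0,"z":0.0006,"turn":0,"gripper":0},{"x":-0.001,"y":0,"z":0.0006,"turn":0,"gripper":0},{"x":-0.001,"y":0,"z":0.0006,"turn":0,"gripper":0},{"x":-0.001,"y":0,"z":0.0006,"turn":0,"gripper":0},{"x":0,"y":0,"z":0.0006,"turn":0,"gripper":0},{"x":0,"y":0,"z":0.0006,"turn":0,"gripper":0},{"x":0,"y":0,"z":0.0006,"turn":0,"gripper":0},{"x":0,"y":0,"z":0.0006,"turn":0,"gripper":0}]'

```text
clock: 11.75
tool_pos: [0.5585, 0.1563, 0.0409]
orientation: [-178.8, -0.8, -83.1]
force: [-3.6, 0.2, 8.5]
opening: 0.0004
```

```bash
cat > chk.py <<'E'
import sys
from h import *
n=sys.argv[1]
a=np.radians(6.2); ex=np.array([np.cos(a),np.sin(a)]); ey=np.array([-np.sin(a),np.cos(a)]); org=np.array([0.5668,0.0635])
o=get_obs(); print(o['clock'],o['tool_pos'],o['orientation'],o['force'],'tcp rail',(o['tool_pos'][:2]-org)@ex,(o['tool_pos'][:2]-org)@ey)
s=snap('side','side'+n); w=snap('wrist','wrist'+n)
P,uu,vv=cloud(s); q=P[(P[...,2]>0.066)&(P[...,2]<0.074)]; L=(q[:,:2]-org); L=np.c_[L@ex,L@ey]
k=(abs(L[:,0])<0.05)&(L[:,1]>0.085)&(L[:,1]<0.18); print('+lug top',k.sum(),np.percentile(L[k,1],[2,50,98]).round(4))
P,uu,vv=cloud(w)
m=(vv<245)&(uu>220)&(uu<350)&(P[...,2]<0.08)
q=P[m&(P[...,2]>0.066)]; L=np.c_[(q[:,:2]-org)@ex,(q[:,:2]-org)@ey]; print('-lug top y range',np.percentile(L[:,1],[1,50,99]).round(4))
print('plate z',np.median(P[215:240,230:265,2]),np.median(P[215:240,295:340,2]))
f=s['frame'][150:330,190:370]; cv2.imwrite('pics/side%sc.png'%n,cv2.resize(f,None,fx=3.3,fy=3.3,interpolation=cv2.INTER_CUBIC))
E
python3 chk.py 6
```

```text
11.75 [0.5585017  0.156305   0.04089997] [-178.79596945   -0.75462137  -83.10085616] [-3.59694192  0.19140484  8.54942013] tcp rail 0.0017731165842749291 0.09315839208219699
+lug top 223 [0.1014 0.124  0.1307]
-lug top y range [0.0409 0.0472 0.0545]
plate z 0.04038190967844274 0.0402916688869257
```

View pics/side6c.png

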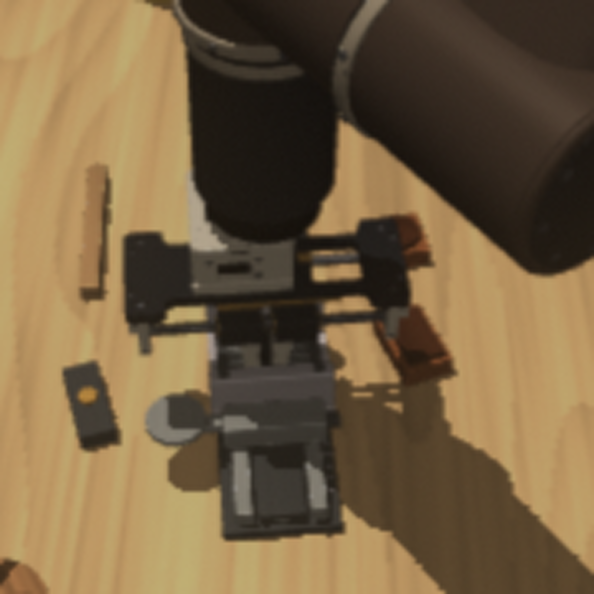

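Emit:
send_rows --steps '[{"x":0,"y":0,"z":0.0006,"turn":0,"gripper":0},{"x":0,"y":0,"z":0.0006,"turn":0,"gripper":0},{"x":0,"y":0,"z":0.0006,"turn":0,"gripper":0},{"x":-0.001,"y":0,"z":0.0006,"turn":0,"gripper":0},{"x":-0.001,"y":0,"z":0.0006,"turn":0,"gripper":0},{"x":-0.002,"y":0,"z":0.0006,"turn":0,"gripper":0},{"x":-0.002,"y":0,"z":0.0006,"turn":0,"gripper":0},{"x":-0.002,"y":0,"z":0.0006,"turn":0,"gripper":0}]'

```text
clock: 12.65
tool_pos: [0.5584, 0.1596, 0.041]
orientation: [-178.7, -1.1, -83.0]
force: [0.0, -5.3, 8.5]
opening: -0.0002
```

```bash
python3 chk.py 7
```

```text
12.65 [0.55839515 0.1596276  0.04101055] [-178.74881545   -1.09874395  -83.0067438 ] [ 0.02870397 -5.25134012  8.46087367] tcp rail 0.002026026441998849 0.09647305990584475
+lug top 222 [0.1057 0.124  0.1307]
-lug top y range [0.0413 0.0476 0.0549]
plate z 0.04038217057793908 0.04041048568730418
```

Emit:
send_rows --steps '[{"x":-0.0005,"y":0,"z":0,"turn":0,"gripper":0},{"x":-0.0005,"y":0,"z":-0.002,"turn":0,"gripper":0},{"x":0,"y":0,"z":-0.004,"turn":0,"gripper":0},{"x":0,"y":0,"z":-0.006,"turn":0,"gripper":0},{"x":0,"y":0,"z":-0.01,"turn":0,"gripper":0},{"x":0,"y":0,"z":-0.02,"turn":0,"gripper":0},{"x":0,"y":0,"z":-0.03,"turn":0,"gripper":0},{"x":0,"y":0,"z":-0.03,"turn":0,"gripper":0}]'

```text
clock: 13.55
tool_pos: [0.5539, 0.1601, 0.1446]
orientation: [-179.1, -1.3, -83.0]
force: [-0.2, 0.4, -0.2]
opening: 0.0008
```

```bash
python3 chk.py 8
```

```text
13.55 [0.55391781 0.16014003 0.14462676] [-179.1236576    -1.32920898  -83.03605844] [-0.20826755  0.42163387 -0.18218418] tcp rail -0.0023697848637523077 0.0974660512230884
+lug top 193 [0.1171 0.1253 0.1311]
-lug top y range [0.0419 0.0497 0.1201]
plate z 0.047986315735529916 0.047773148764018114
```

View pics/side8c.png

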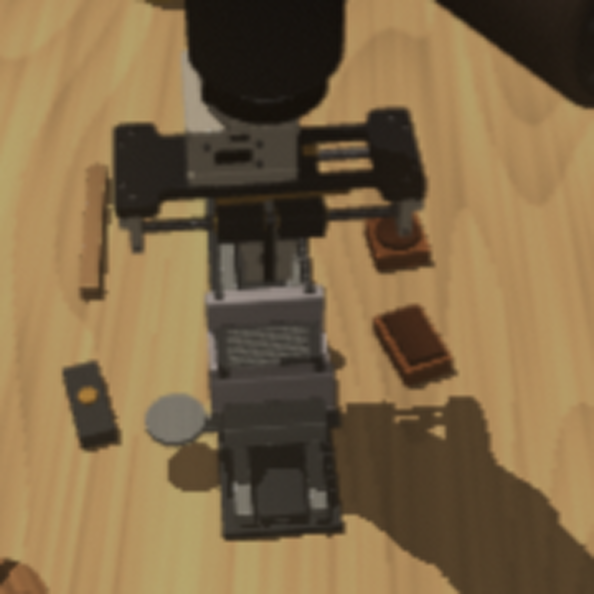

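View pics/wrist8.png

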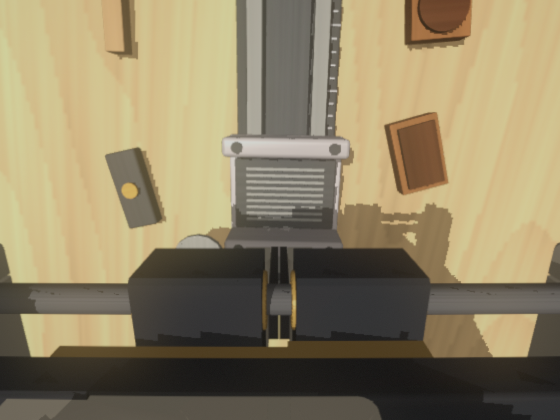

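Emit:
send_rows --steps '[{"x":0,"y":0,"z":-0.03,"turn":0,"gripper":0},{"x":0,"y":0,"z":-0.03,"turn":0,"gripper":0},{"x":-0.02,"y":0,"z":-0.02,"turn":0,"gripper":0},{"x":-0.03,"y":0,"z":0,"turn":0,"gripper":0},{"x":-0.03,"y":0,"z":0,"turn":0,"gripper":0},{"x":-0.02,"y":0,"z":0,"turn":0,"gripper":0},{"x":-0.01,"y":0,"z":0,"turn":0,"gripper":0},{"x":0,"y":0,"z":0,"turn":0,"gripper":0}]'

```text
clock: 14.45
tool_pos: [0.5399, 0.2757, 0.2324]
orientation: [-178.5, -0.9, -83.1]
force: [0.7, 0.3, 0.9]
opening: 0.0004
```

```bash
python3 - <<'E'
from h import *
a=np.radians(6.2); ex=np.array([np.cos(a),np.sin(a)]); ey=np.array([-np.sin(a),np.cos(a)]); org=np.array([0.5668,0.0635])
o=get_obs(); print(o['clock'],o['tool_pos'],o['orientation'],o['force'])
w=snap('wrist','wrist9'); s=snap('side','side9')
P,uu,vv=cloud(w)
L=P.copy(); L[...,0]=(P[...,:2]-org)@ex; L[...,1]=(P[...,:2]-org)@ey
reg=(abs(L[...,0])<0.046)&(vv<246)
lug=reg&(P[...,2]>0.066)&(P[...,2]<0.074); q=P[lug]; print('lug rect',cv2.minAreaRect(q[:,:2].astype(np.float32)*1000),np.percentile(L[lug][:,1],[0.5,99.5]))
pl=reg&(abs(L[...,0])<0.03)&(abs(L[...,1]-0.086)<0.02); print('plate z',np.median(P[pl][:,2]))
st=reg&(P[...,2]>0.042)&(P[...,2]<0.05)&(L[...,1]>0.12)&(abs(L[...,0])<0.03); print('stop top y',np.percentile(L[st][:,1],[0.5,50,99.5]),st.sum(),np.median(P[st][:,2]))
f=w['frame'][100:250,180:380]; cv2.imwrite('pics/w9c.png',cv2.resize(np.clip(f*1.5,0,255).astype(np.uint8),None,fx=4,fy=4,interpolation=cv2.INTER_CUBIC))
f=s['frame'][200:320,200:340]; cv2.imwrite('pics/s9c.png',cv2.resize(np.clip(f*1.7,0,255).astype(np.uint8),None,fx=5,fy=5,interpolation=cv2.INTER_CUBIC))
E
```

```text
14.45 [0.53988886 0.27570951 0.23239411] [-178.52562456   -0.92034685  -83.10489831] [0.71681308 0.3440196  0.89811994]
lug rect ((556.8308715820312, 152.6630859375), (89.88416290283203, 84.13937377929688), 6.126124858856201) [0.04830495 0.13166169]
plate z 0.04791511623332198
stop top y [0.13186065 0.14351193 0.1558019 ] 1561 0.0456187745909204
```

View pics/w9c.png

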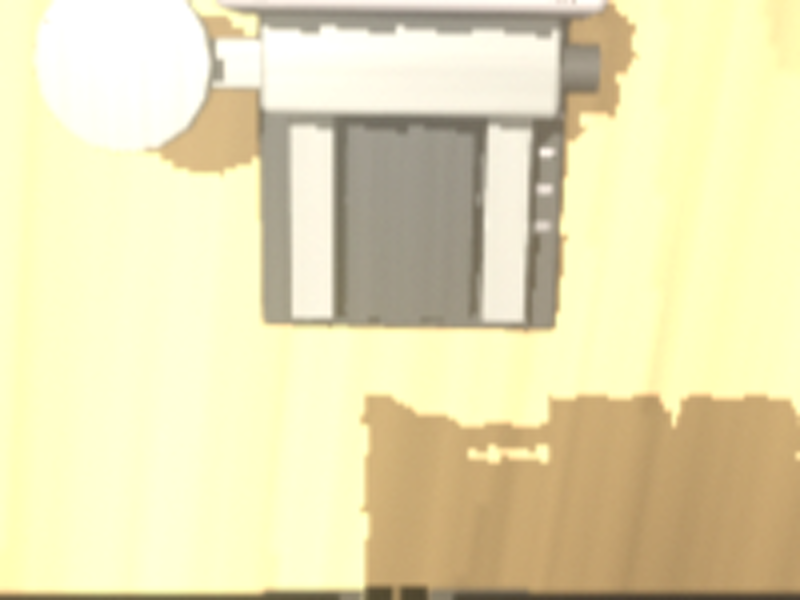

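View pics/s9c.png

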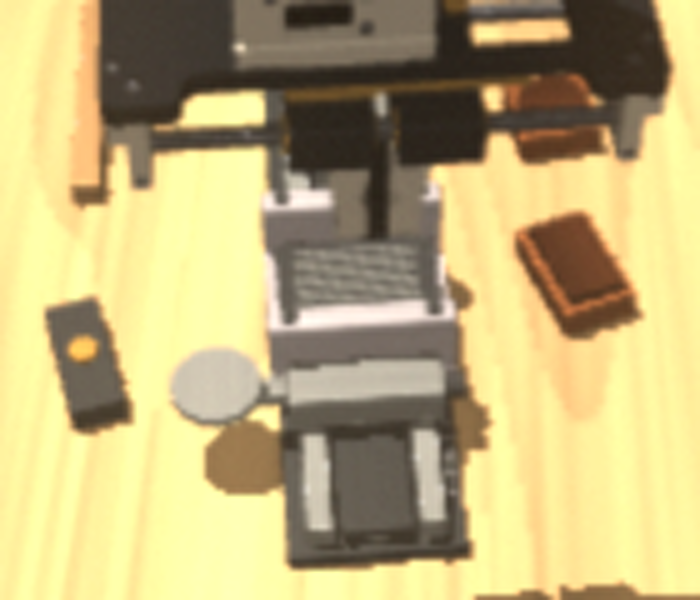

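```bash
python3 - <<'E'
from h import *
t=snap('top','top9'); b=load('top0')
A,uu,vv=cloud(b); B,_,_=cloud(t)
# height-map check at each loose thing: centroid of raised points in a window, before and after
for nm,(u0,u1,v0,v1),lo in [('block',(234,262,244,266),.012),('round',(272,294,240,262),.012),('stick',(258,312,164,182),.008),('quoin',(214,242,170,190),.010),('tin',(385,430,150,195),.05),('can',(430,468,235,265),.05),('pot',(120,178,138,190),.04),('brayer',(95,160,215,275),.015)]:
    r=[]
    for P in (A,B):
        Q=P[v0:v1,u0:u1].reshape(-1,3); Q=Q[(Q[:,2]>lo)&(Q[:,2]<.2)]; r.append((len(Q),Q.mean(0).round(4).tolist()))
    print(nm,r)
print(get_obs()['clock'])
E
```

```text
block [(246, [0.4475, 0.1039, 0.0222]), (246, [0.4477, 0.104, 0.0222])]
round [(196, [0.4564, -0.0076, 0.0214]), (196, [0.4563, -0.0076, 0.022])]
stick [(235, [0.7133, -0.0194, 0.0166]), (235, [0.7131, -0.0197, 0.0168])]
quoin [(188, [0.6918, 0.1666, 0.017]), (186, [0.692, 0.1668, 0.0169])]
tin [(725, [0.6866, -0.402, 0.1009]), (724, [0.6866, -0.4018, 0.1006])]
can [(361, [0.447, -0.521, 0.0928]), (363, [0.4468, -0.5209, 0.0927])]
pot [(691, [0.7099, 0.389, 0.1064]), (602, [0.714, 0.3909, 0.1115])]
brayer [(840, [0.4682, 0.5016, 0.0349]), (582, [0.4487, 0.5067, 0.0352])]
14.6
```

View pics/top9.png

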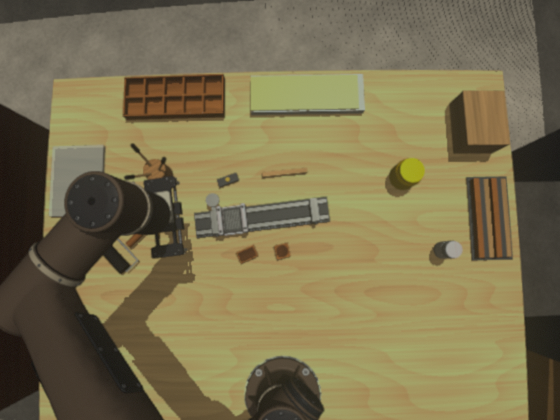

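```bash
python3 - <<'E'
from h import *
print(job.close_job()); o=get_obs(); print(o['clock'],o['tool_pos'],o['force'])
E
```

```text
the job is handed in; nothing more can be done
None
the job is handed in; nothing more can be done
```

The lay now rests against the stop marked with the disc and grips the rail again. I handed the job in at about 14.6 s on the robot's clock.

**What I did:** With the fingers closed between the lugs, I pressed the thumb plate about 7 mm down (about 8 N). Keeping it pressed, I slid the lay about 86 mm to the marked stop. The fingertips never came up to a lug. I then lifted straight off and moved the arm clear.

**Last checks:**
- **Against the stop:** with the plate still pressed, pushing on gave about 5 N back and the fingertips slid 3 mm on the plate, while the lay moved no more than 0.4 mm. After the lift, the wrist camera put the lay's outer face within about 0.2 mm of the stop's face, with their origins about 57 mm apart.
- **Plate up:** its top reads 48 mm above the table, so the brake is on. The force on the gripper was back to about zero.
- **Loose things:** the type blocks, stick, quoin, ink tin and oil can are within 0.3 mm of where they started. The brush pot's and brayer's readings did not match the first ones, because the arm partly hid them in the last top picture. They look to be in place there, and the gripper only passed over that area well above them.

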